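Balance the button jar

ROBOT

A 6-joint arm with a two-finger parallel gripper is mounted at the origin on the work surface. World frame = base frame: x ahead of the robot, y to its left, z up, the work surface at z = 0. Lengths are in m, angles in rad, forces in N, time in s.
With the tool pointing down it reaches from about 0.3 to 0.775 m from the base axis. Payload 14.6 kg.
Tool frame: the origin (TCP) lies at the very end of the fingers, on their centre line; the grasp point (between the pads) lies 19 mm behind it; z points along the fingers, y is the line along which they close (so a half turn about z gives the same grasp; the last joint's range is limited). The gripper opens to 85 mm and grips with 20 to 120 N. Pads are 22 mm wide; open, the fingers measure 114 mm over their backs; the gripper's body (76 mm by 85 mm) begins 54 mm behind the grasp point. The pads swing forward as they close: fully open they stand 13 mm farther back than shut.
Start: joints at [-1.178, 0.3, 1.521, -0, 1.321, -0.067], TCP at [0.244, -0.493, 0.231] pointing down, gripper open.
Joint ranges: [-3.03, 3.03], [-0.79, 2.21], [0.23, 2.52], [-1.04, 4.18], [0, 3.07], [-2.55, 2.55]. Speed limits (rad/s): [2.22, 2.22, 2.57, 3.14, 3.14, 3.14].

INTERFACE

Orientations are given as a rotation vector (axis times angle).
In Python, from cell import readout, eyes, arm gives the robot as it stands.
- The arm moves only by the shell command python3 -m inch 'ROWS'. ROWS is JSON, one flat list of numbers, 5 for each row, row after row: the shift along the tool's x, y, z in units of 500 mm (1.0 is 500 mm), then the turn about the tool's z in units of 90 degrees (1.0 is 90 degrees), then the opening, from -1 (shut) to 1 (fully open). A call has 1 to 5 rows; each row is the pose to reach, as a shift and turn from the pose commanded when the call began, along the tool's axes at that moment; what a row does not reach only later rows make up. A row lasts 1/12 s, in which the tool goes at most 41.7 mm and 7.16 degrees, less where a joint would pass 70% of its speed; a pose out of reach is approached as far as the arm can. A call with a number of a shift or a turn outside -1 to 1 is refused whole. A call with a gripper value outside its range is refused whole. The fingers move at their own pace and stop on an object; the grip force is fixed at half the most. Time passes only in rows, so rows that repeat a pose let the fingers close. It gives the time, the measured TCP pose, the force, the opening and the grip force at its end, in the units of the state.
- readout.read_state(): the state, without advancing time (a new reading comes with each control period).
- eyes.capture(name): name is "scene" or "side" or "wrist"; returns a dict with "color" (480x640x3 uint8, red, green, blue), "intrinsics" (3x3 intrinsics, pixels), "dist_coeffs" ([k1, k2, p1, p2, k3] as OpenCV has them; the pictures are not rectified), "rvec" (rotation vector, rad) and "tvec" (3), from world to camera coordinates, as OpenCV has them. Camera axes: x right, y down, z forward; pixel columns grow to the right and rows downward; lengths in m; the calibration is good to about 2 mm. A picture is of the moment at which its call begins. There is no depth.
- arm.hand_in(): hands the job in; it is judged then, once.
The state is a dict: "clock": time; "q": joint angles; "qd": joint speeds; "joint_efforts": joint torques, N m; "position": TCP position; "eef_rot": TCP orientation; "ft_force": force on the tool from outside, world axes, zero at the start; "torque": the same for the moment, N m; "finger_gap": finger opening in m; "grasp_force": force on a finger pad.
Only numpy, scipy, OpenCV 4.12 (cv2) and the standard library are available. Lean on these libraries where they do the work, as an engineer would, in place of code of your own. Each camera call takes 0.05 s, during which the arm holds its last target. There are 200 camera calls.

TASK

Weigh the jar of buttons: take stemmed weights from under the shelf of the rack and stand them upright in the empty pan of the balance until the beam is level, as nearly as these weights can bring it. Weights that are not needed stay (or go back) standing on the rack's foot board; leave the jar in its pan and everything else where it is.

Things in the scene. Friction and masses are not known exactly. Their poses are not given: they have to be found in the camera images.
- w20: 20 g balance weight: yellow disc 24 mm across and 10 mm high with an upright aluminium grip stem 14 mm across on its centre; 66 mm high in all. Origin: centre of its underside, z up along the stem. Starts in a random place of the rack, on its foot board.
- w40: 40 g balance weight: orange disc 28 mm across and 14 mm high with an upright aluminium grip stem 14 mm across on its centre; 66 mm high in all. Origin: centre of its underside, z up along the stem. Starts in a random place of the rack, on its foot board.
- w80: 80 g balance weight: red disc 32 mm across and 20 mm high with an upright aluminium grip stem 14 mm across on its centre; 66 mm high in all. Origin: centre of its underside, z up along the stem. Starts in a random place of the rack, on its foot board.
- w120: 120 g balance weight: green disc 36 mm across and 24 mm high with an upright aluminium grip stem 14 mm across on its centre; 66 mm high in all. Origin: centre of its underside, z up along the stem. Starts in a random place of the rack, on its foot board.
- beam (a joint): Tilt of the balance's beam (and of its red needle) in rad: 0 = level, positive = jar side low, end stops at -0.2 and +0.2. A light spring makes the tilt proportional to the difference of the two loads: 0.00222 rad per gram, so it stops at about 90 g of difference. It settles in about 1 s.
- balance: Green two-pan counter balance, fixed. Origin: centre of the housing's underside (110 x 200 x 50 mm). y runs along the beam: jar pan centred 120 mm to +y, weights' pan 120 mm to -y; x is level, across the beam. Needle and white dial (facing away from the robot) at the middle, 180 mm high. Pans stay horizontal and only rise and fall, 24 mm each way; where in a pan a load stands does not matter.
- pan_weights_floor (a point): Centre of the upper face of the floor of the empty brass pan (the weights' pan), 112 mm above the table when level, 136 mm at the start. Flat floor 98 mm across, then a slightly sloping lip 9 mm high (above the pan's underside), 132 mm across outside.
- pan_jar_floor (a point): Centre of the upper face of the floor of the other, equal pan, in which the jar stands; 112 mm above the table when level, 88 mm at the start.
- jar: Clear jar full of buttons with an orange lid, 68 mm across, 86 mm high, standing in its pan. Origin: centre of its underside. Its mass is not known: 136 to 248 g.
- rack: Fixed wooden weight rack. Origin on the table under the middle of the row; y along the row, x away from the open front. Five places at y = -120, -60, 0, 60, 120 mm, x about 0, on a foot board 6 mm thick (x -28 to 52, y -165 to 165 mm). Two posts 12 mm square at x = 38, y = -162 and 162 mm carry a shelf above; front and back are open.
- shelf_edge (a point): Middle of the front lower edge of the rack's shelf, 175 mm above the table, 14 mm in front of the row of weights. The shelf runs 60 mm back (rack +x) and 170 mm to either side, thread spools on it reach 225 mm height. It hangs over the weights, so they must be taken by their stems with the gripper leaning some 35 degrees in from the front.
- spool: Bystander: spool of blue thread with wooden ends, 32 mm across, 42 mm high, standing in one of the rack's places. Origin: centre of its underside.
- tape_case: Bystander: yellow round tape-measure case, 52 mm across, 16 mm high, lying in front of the rack. Origin: centre of its underside.
- pin_tin: Bystander: round steel pin tin with red lid, 62 mm across, 31 mm high, in front of the balance. Origin: centre of its underside.
- scissors_green: Bystander: green scissors, 180 mm long, 10 mm thick, lying nearest the robot. Origin: at the pivot.
- scissors_orange: Bystander: orange scissors, 180 mm long, 10 mm thick, lying behind the balance and rack. Origin: at the pivot.
- pumpkin: Bystander: glazed ceramic pumpkin ornament with a pale stalk, 105 mm across, 105 mm high, at the back. Origin: centre of its underside.
- dish: Bystander: green glass dish with some buttons, 130 mm across, 25 mm high, at the back. Origin: centre of its underside.

How it is judged:
At the end, for the whole second after the job is handed in: The beam is at rest within 0.031 rad of level (about 14 g); the jar stands upright within 30 mm of its pan's centre; every weight is at rest, upright and let go, either on the floor of the weights' pan (within 58 mm of its centre) or on the rack's foot board (value of joint beam between -0.031 and 0.031 rad and velocity of joint beam between -0.05 and 0.05 rad/s and horizontal distance between jar and pan_jar_floor below 0.03 m and angle between jar's own z axis and vertical below 0.1 rad and angle between each of w20, w40, w80, w120's own z axis and vertical below 0.12 rad and linear speed of each of w20, w40, w80, w120 below 0.03 m/s and ((horizontal distance between w20 and pan_weights_floor below 0.058 m and z of w20 in the frame of pan_weights_floor between -0.004 and 0.009 m) or (x of w20 in the frame of rack between -0.03 and 0.055 m and y of w20 in the frame of rack between -0.167 and 0.167 m and z of w20 in the frame of rack between 0 and 0.012 m)) and ((horizontal distance between w40 and pan_weights_floor below 0.058 m and z of w40 in the frame of pan_weights_floor between -0.004 and 0.009 m) or (x of w40 in the frame of rack between -0.03 and 0.055 m and y of w40 in the frame of rack between -0.167 and 0.167 m and z of w40 in the frame of rack between 0 and 0.012 m)) and ((horizontal distance between w80 and pan_weights_floor below 0.058 m and z of w80 in the frame of pan_weights_floor between -0.004 and 0.009 m) or (x of w80 in the frame of rack between -0.03 and 0.055 m and y of w80 in the frame of rack between -0.167 and 0.167 m and z of w80 in the frame of rack between 0 and 0.012 m)) and ((horizontal distance between w120 and pan_weights_floor below 0.058 m and z of w120 in the frame of pan_weights_floor between -0.004 and 0.009 m) or (x of w120 in the frame of rack between -0.03 and 0.055 m and y of w120 in the frame of rack between -0.167 and 0.167 m and z of w120 in the frame of rack between 0 and 0.012 m))); the robot touches nothing.
It fails at once if the jar is shifted in its pan or tipped (horizontal distance between jar and pan_jar_floor above 0.03 m or angle between jar's own z axis and vertical above 0.25 rad).
It fails at once if a bystander (spool, tape case, pin tin, scissors, pumpkin, dish) is moved by more than 25 mm or the spool is tipped (distance of any of spool, tape_case, pin_tin, scissors_green, scissors_orange, pumpkin, dish from where it was at the start of the episode above 0.025 m or angle between spool's own z axis and vertical above 0.4 rad).
It also fails if it takes over 72 s, if anything falls off the work surface, if the arm or the gripper's body presses on something with over 40 N, if the wrist force passes 120 N, or if a joint passes its speed limit or range.

## Working session

There is one attempt and no reset: what is moved stays moved. The work goes in short steps, Python scripts to look and compute and a shell command to move; the robot and the scene stay as the last step left them, time stands still between calls to the robot, and variables do not carry over. Pictures are saved under pics/ and viewed, at most 10 in all, crops included, and the job is handed in when it is done.

```bash
ls; mkdir -p pics; cat > h.py <<'E'
import numpy as np, cv2
from cell import readout, eyes, arm
from scipy.spatial.transform import Rotation as R
def cap(n, save=None):
    c=eyes.capture(n)
    if save: cv2.imwrite('pics/'+save, c['color'][:,:,::-1])
    return c
def ray(c,uv):
    p=cv2.undistortPoints(np.array([[uv]],float),np.array(c['intrinsics']),np.array(c['dist_coeffs']))[0,0]
    M=cv2.Rodrigues(np.array(c['rvec'],float))[0]; t=np.array(c['tvec'],float).ravel()
    d=M.T@np.array([p[0],p[1],1]); return -M.T@t, d/np.linalg.norm(d)
def onz(c,uv,z):
    o,d=ray(c,uv); return o+d*(z-o[2])/d[2]
def cross(*rs):
    A=sum(np.eye(3)-np.outer(d,d) for o,d in rs); b=sum((np.eye(3)-np.outer(d,d))@o for o,d in rs)
    return np.linalg.solve(A,b)
def proj(c,P):
    return cv2.projectPoints(np.array(P,float).reshape(-1,1,3),np.array(c['rvec'],float),np.array(c['tvec'],float),np.array(c['intrinsics']),np.array(c['dist_coeffs']))[0][:,0]
E
python3 - <<'E'
from h import *
import numpy as np
print(readout.read_state())
ims=[]
for n in("scene","side"):
    c=cap(n,n+'0.png'); print(n,*ray(c,(320,240)))
E
```

```text
pics
{'clock': 0.0, 'q': array([-1.17756184e+00,  3.00532744e-01,  1.52160220e+00,  1.75254138e-05,
        1.32073284e+00, -6.66058688e-02]), 'qd': array([-0.00033277,  0.00176064,  0.00088441, -0.00031294,  0.00058159,
       -0.00074336]), 'joint_efforts': array([ 3.08028359e-05, -5.43500340e+01, -3.61792874e+01, -1.31292813e-04,
        3.93425405e-03, -4.15248294e-06]), 'position': array([ 0.24399545, -0.49263843,  0.23067858]), 'eef_rot': array([-3.05769415e+00, -7.15674326e-01,  2.99228243e-04]), 'ft_force': array([ 0.41043109,  0.40308137, -0.6256387 ]), 'torque': array([-0.01806601,  0.01670071, -0.00099319]), 'grasp_force': 0.0, 'finger_gap': 0.08573892049602819}
scene [ 0.90674697 -0.52204215  0.62470874] [-0.43073602  0.67956291 -0.59385245]
side [0.29434001 0.78471727 0.76289769] [ 0.24945868 -0.76251194 -0.59694716]
```

View pics/scene0.png

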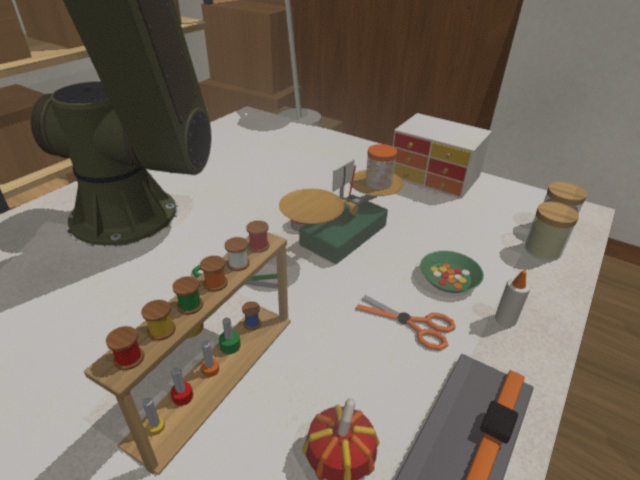

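View pics/side0.png

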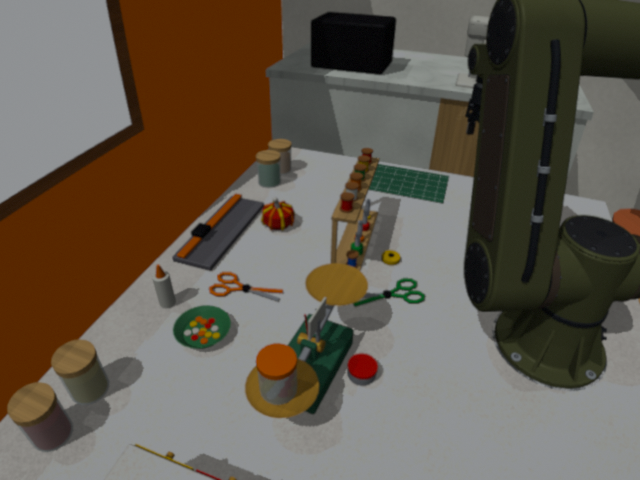

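```bash
for i in 1 2 3; do python3 -m inch '[0,0.6,0,0,1, 0,0.6,0,0,1, 0,0.6,0,0,1, 0,0.6,0,0,1, 0,0.6,0,0,1]'; python3 -c "
from h import *
s=readout.read_state();print(s['q'].round(3),R.from_rotvec(s['eef_rot']).as_matrix().round(3).tolist())"; done
```

```text
clock: 0.52
position: [0.331, -0.6685, 0.2308]
eef_rot: [-3.058, -0.716, 0.0]
ft_force: [-0.3, -0.2, 0.9]
finger_gap: 0.0854
grasp_force: 0.0
[-1.16   0.78   0.804  0.     1.558 -0.049] [[0.896, 0.444, -0.0], [0.444, -0.896, 0.001], [0.0, -0.001, -1.0]]
clock: 0.93
position: [0.3693, -0.7461, 0.2029]
eef_rot: [3.056, 0.715, 0.003]
ft_force: [0.2, -0.5, -4.4]
finger_gap: 0.0852
grasp_force: 0.0
[-1.155e+00  1.132e+00  2.440e-01  1.000e-03  1.762e+00 -4.400e-02] [[0.896, 0.444, 0.002], [0.444, -0.896, -0.002], [0.001, 0.003, -1.0]]
clock: 1.35
position: [0.3772, -0.7622, 0.1818]
eef_rot: [3.011, 0.705, 0.018]
ft_force: [0.7, -0.4, -0.6]
finger_gap: 0.0854
grasp_force: 0.0
[-1.155  1.163  0.235  0.002  1.693 -0.044] [[0.896, 0.443, 0.022], [0.444, -0.895, -0.046], [-0.0, 0.051, -0.999]]
```

```bash
python3 - <<'E'
from h import *
# rough world locations: scene ray / plane
import cv2
c=dict(scene=cap('scene'),side=cap('side'))
np.set_printoptions(precision=4,suppress=True)
def mask(im,lo,hi):
    h=cv2.cvtColor(im,cv2.COLOR_RGB2HSV); return cv2.inRange(h,lo,hi)
# stems' feet coarse from discs
for n,uv,z in [('w20',(154,426),.011),('w80',(181,394),.016),('w40',(210,368),.013),('w120',(230,342),.02),('spool',(252,318),.02)]:
    print(n,onz(c['scene'],uv,z))
# board corners/shelf: by eye in scene
print('post feet', onz(c['scene'],(150,468),.0),onz(c['scene'],(285,326),.0))
print('pan rim c',onz(c['scene'],(311,207),.145),onz(c['side'],(337,284),.145),'jar lid',onz(c['scene'],(381,153),.174),onz(c['side'],(277,361),.174))
E
```

```text
w20 [ 0.5139 -0.3402  0.011 ]
w80 [ 0.5091 -0.2824  0.016 ]
w40 [ 0.5092 -0.2202  0.013 ]
w120 [ 0.5033 -0.1648  0.02  ]
spool [ 0.4979 -0.1002  0.02  ]
post feet [ 0.5518 -0.3824 -0.    ] [ 0.5473 -0.0674  0.    ]
pan rim c [0.4842 0.1081 0.145 ] [0.4706 0.1269 0.145 ] jar lid [0.5111 0.3496 0.174 ] [0.4991 0.3701 0.174 ]
```

```bash
cat >> h.py <<'E'
np.set_printoptions(precision=4,suppress=True)
def to(P,pt=None):
    "tool-axis shift in units to bring TCP (or point pt m behind TCP along tool z) to P"
    s=readout.read_state(); M=R.from_rotvec(s['eef_rot']).as_matrix()
    p=s['position']-M[:,2]*(pt or 0)
    return (M.T@(np.array(P)-p))/0.5
def st():
    s=readout.read_state(); M=R.from_rotvec(s['eef_rot']).as_matrix()
    print('t',s['clock'].__round__(2) if hasattr(s['clock'],'__round__') else s['clock'],'p',s['position'],'q',s['q'].round(2)); print('tx',M[:,0],'ty',M[:,1],'tz',M[:,2],'gap',round(s['finger_gap'],4),'F',s['ft_force'].round(1))
E
python3 -m inch '[0.41,-0.47,-0.39,0.08,1, 0.41,-0.47,-0.39,0.16,1, 0.41,-0.47,-0.39,0.24,1, 0.41,-0.47,-0.39,0.24,1, 0.41,-0.47,-0.39,0.24,1]'
python3 -c "
from h import *
st();print(to((.45,-.4,.38)),to((.6,-.2,.4)))"
```

```text
clock: 1.87
position: [0.4164, -0.601, 0.2781]
eef_rot: [3.093, 0.121, 0.032]
ft_force: [1.8, -0.6, 0.5]
finger_gap: 0.0858
grasp_force: 0.0
t 1.87 p [ 0.4164 -0.601   0.2781] q [-1.01  0.69  0.85 -0.    1.55  0.48]
tx [0.9967 0.0788 0.0191] ty [ 0.0778 -0.9958  0.0473] tz [ 0.0228 -0.0456 -0.9987] gap 0.0858 F [ 1.8 -0.6  0.5]
[ 0.1026 -0.3854 -0.2203] [ 0.4339 -0.7585 -0.2716]
```

```bash

python3 -m inch '[0.1,-0.4,-0.24,0,1, 0.1,-0.4,-0.24,0,1, 0.1,-0.4,-0.24,0,1, 0.1,-0.4,-0.24,0,1, 0.1,-0.4,-0.24,0,1]' >/dev/null
python3 -m inch '[0.5,-0.85,-0.1,0,1, 0.5,-0.85,-0.1,0,1, 0.5,-0.85,-0.1,0,1, 0.5,-0.85,-0.1,0,1, 0.5,-0.85,-0.1,0,1]' >/dev/null
python3 -m inch '[0.5,-0.6,0,0,1, 0.5,-0.6,0,0,1, 0.5,-0.6,0,0,1, 0.5,-0.6,0,0,1, 0.5,-0.6,0,0,1]' >/dev/null
python3 -c "
from h import *
st();print(to((.8,.05,.42)))"
```

```text
t 3.12 p [ 0.6532 -0.0608  0.3845] q [-0.13  0.49  0.91 -0.04  1.71  1.35]
tx [0.9963 0.0831 0.0201] ty [ 0.0821 -0.9955  0.0464] tz [ 0.0239 -0.0446 -0.9987] gap 0.0852 F [ 0.4 -0.6 -0.3]
[ 0.3125 -0.1931 -0.0737]
```

```bash

python3 -m inch '[0.5,-0.22,-0.1,0,1, 0.5,-0.22,-0.1,0,1, 0.5,-0.22,-0.1,0,1, 0.5,-0.22,-0.1,0,1, 0.5,-0.22,-0.1,0,1]' >/dev/null
python3 -c "
from h import *
st()"
python3 -m inch '[0.8,0,0,0,1, 0.8,0,0,0,1, 0.8,0,0,0,1, 0.8,0,0,0,1, 0.8,0,0,0,1]' >/dev/null
python3 -c "
from h import *
st()"
python3 -m inch '[0.8,0,-0.2,0,1, 0.8,0,-0.2,0,1, 0.8,0,-0.2,0,1, 0.8,0,-0.2,0,1, 0.8,0,-0.2,0,1]' >/dev/null
python3 -c "
from h import *
st()"
```

```text
t 3.53 p [0.7616 0.0102 0.3969] q [-0.02  0.89  0.23 -0.05  1.98  1.45]
tx [0.9961 0.0827 0.0298] ty [ 0.0812 -0.9956  0.047 ] tz [ 0.0336 -0.0444 -0.9984] gap 0.0856 F [-3.1 -1.9 30.1]
t 3.95 p [0.7993 0.0196 0.3358] q [-0.01  0.97  0.23 -0.05  1.87  1.47]
tx [0.9947 0.0841 0.0584] ty [ 0.0813 -0.9955  0.0489] tz [ 0.0623 -0.0439 -0.9971] gap 0.0855 F [1.  0.1 0.4]
t 4.37 p [0.812  0.029  0.3198] q [ 0.    0.99  0.24 -0.04  1.83  1.48]
tx [0.9929 0.0858 0.0819] ty [ 0.0819 -0.9954  0.05  ] tz [ 0.0859 -0.043  -0.9954] gap 0.0855 F [ 0.3 -0.1  0.2]
```

```bash

python3 -m inch '[1,0,0,0,1, 1,0,0,0,1, 1,0,0,0,1, 1,0,0,0,1, 1,0,0,0,1]' >/dev/null
python3 -c "
from h import *
st()"
python3 -m inch '[1,0,-1,0,1, 1,0,-1,0,1, 1,0,-1,0,1, 1,0,-1,0,1, 1,0,-1,0,1]' >/dev/null
python3 -c "
from h import *
st()"
python3 -m inch '[1,0,0.5,0,1, 1,0,0.5,0,1, 1,0,0.5,0,1, 1,0,0.5,0,1, 1,0,0.5,0,1]' >/dev/null
python3 -c "
from h import *
st()"
```

```text
t 4.78 p [0.8363 0.036  0.2727] q [ 0.01  1.05  0.24 -0.04  1.74  1.49]
tx [0.9906 0.087  0.1052] ty [ 0.082  -0.9953  0.051 ] tz [ 0.1092 -0.0419 -0.9931] gap 0.0854 F [-0.6 -0.1  0.9]
t 5.2 p [0.8062 0.0438 0.3586] q [ 0.02  0.95  0.23 -0.04  1.82  1.49]
tx [0.9873 0.088  0.1322] ty [ 0.0818 -0.9953  0.052 ] tz [ 0.1362 -0.0405 -0.9899] gap 0.0852 F [ 1.2 -0.6  0.1]
t 5.62 p [0.8574 0.0463 0.2441] q [ 0.02  1.09  0.24 -0.04  1.66  1.5 ]
tx [0.9844 0.0888 0.152 ] ty [ 0.0817 -0.9953  0.0525] tz [ 0.156  -0.0393 -0.987 ] gap 0.0852 F [-0.2 -0.4 -0.9]
```

```bash

python3 -m inch '[1,0,-1,0,1, 1,0,-1,0,1, 1,0,-1,0,1, 1,0,-1,0,1, 1,0,-1,0,1]' >/dev/null
python3 -m inch '[1,0,-0.4,0,1, 1,0,-0.4,0,1, 1,0,-0.4,0,1, 1,0,-0.4,0,1, 1,0,-0.4,0,1]' >/dev/null
python3 -c "
from h import *
st()"
python3 -m inch '[1,0,-0.4,0,1, 1,0,-0.4,0,1, 1,0,-0.4,0,1, 1,0,-0.4,0,1, 1,0,-0.4,0,1]' >/dev/null
python3 -m inch '[1,0,-0.6,0,1, 1,0,-0.6,0,1, 1,0,-0.6,0,1, 1,0,-0.6,0,1, 1,0,-0.6,0,1]' >/dev/null
python3 -c "
from h import *
st()"
```

```text
t 6.45 p [0.8228 0.0573 0.3585] q [ 0.04  0.95  0.24 -0.04  1.75  1.51]
tx [0.9758 0.0907 0.1989] ty [ 0.0816 -0.9952  0.0535] tz [ 0.2028 -0.036  -0.9786] gap 0.0854 F [-0.   0.3 -0.3]
t 7.28 p [0.8015 0.0646 0.4234] q [ 0.05  0.87  0.24 -0.05  1.78  1.52]
tx [0.9637 0.0924 0.2505] ty [ 0.0813 -0.9952  0.0544] tz [ 0.2544 -0.0321 -0.9666] gap 0.0857 F [0.  0.  0.5]
```

```bash

python3 -m inch '[1,0,0,0,1, 1,0,0,0,1, 1,0,0,0,1, 1,0,0,0,1, 1,0,0,0,1]' >/dev/null
python3 -m inch '[1,0,0.2,0,1, 1,0,0.2,0,1, 1,0,0.2,0,1, 1,0,0.2,0,1, 1,0,0.2,0,1]' >/dev/null
python3 -c "
from h import *
st()"
python3 -m inch '[1,0,0.2,0,1, 1,0,0.2,0,1, 1,0,0.2,0,1, 1,0,0.2,0,1, 1,0,0.2,0,1]' >/dev/null
python3 -m inch '[1,0,0,0,1, 1,0,0,0,1, 1,0,0,0,1, 1,0,0,0,1, 1,0,0,0,1]' >/dev/null
python3 -c "
from h import *
st()"
```

```text
t 8.12 p [0.8618 0.0681 0.3305] q [ 0.05  0.99  0.24 -0.04  1.61  1.52]
tx [0.9502 0.0939 0.297 ] ty [ 0.0812 -0.9952  0.0548] tz [ 0.3007 -0.028  -0.9533] gap 0.0854 F [-0.1  0.1 -0.3]
t 8.95 p [0.8925 0.0709 0.2896] q [ 0.05  1.05  0.24 -0.04  1.5   1.52]
tx [0.9323 0.0953 0.3489] ty [ 0.0811 -0.9952  0.0553] tz [ 0.3525 -0.0233 -0.9355] gap 0.0853 F [-0.2 -0.5 -0.2]
```

```bash

for i in 1; do python3 -m inch '[1,0,-0.3,0,1, 1,0,-0.3,0,1, 1,0,-0.3,0,1, 1,0,-0.3,0,1, 1,0,-0.3,0,1]' >/dev/null
python3 -m inch '[1,0,-0.3,0,1, 1,0,-0.3,0,1, 1,0,-0.3,0,1, 1,0,-0.3,0,1, 1,0,-0.3,0,1]' >/dev/null
python3 -m inch '[1,0,-0.1,0,1, 1,0,-0.1,0,1, 1,0,-0.1,0,1, 1,0,-0.1,0,1, 1,0,-0.1,0,1]' >/dev/null; done
python3 -c "
from h import *
st()"
python3 -m inch '[1,0,0.1,0,1, 1,0,0.1,0,1, 1,0,0.1,0,1, 1,0,0.1,0,1, 1,0,0.1,0,1]' >/dev/null
python3 -m inch '[1,0,0.1,0,1, 1,0,0.1,0,1, 1,0,0.1,0,1, 1,0,0.1,0,1, 1,0,0.1,0,1]' >/dev/null
python3 -m inch '[1,0,0.1,0,1, 1,0,0.1,0,1, 1,0,0.1,0,1, 1,0,0.1,0,1, 1,0,0.1,0,1]' >/dev/null
python3 -c "
from h import *
st()"
```

```text
t 10.2 p [0.8713 0.0769 0.3846] q [ 0.06  0.94  0.24 -0.04  1.53  1.53]
tx [0.9024 0.0968 0.4198] ty [ 0.0809 -0.9952  0.0556] tz [ 0.4232 -0.0162 -0.9059] gap 0.0853 F [ 0.  -0.5  0.9]
t 11.45 p [0.9049 0.0795 0.3587] q [ 0.06  0.98  0.24 -0.04  1.41  1.53]
tx [0.866  0.0978 0.4904] ty [ 0.0808 -0.9952  0.0558] tz [ 0.4935 -0.0087 -0.8697] gap 0.0853 F [-0.7  1.3 -0.7]
```

```bash

python3 -m inch '[1,0,-0.1,0,1, 1,0,-0.1,0,1, 1,0,-0.1,0,1, 1,0,-0.1,0,1, 1,0,-0.1,0,1]' >/dev/null
python3 -m inch '[1,0,-0.1,0,1, 1,0,-0.1,0,1, 1,0,-0.1,0,1, 1,0,-0.1,0,1, 1,0,-0.1,0,1]' >/dev/null
python3 -c "
from h import *
st(); print(to((.55,.1,.38)))
a=cv2.imread('pics/scene0.png')[290:480,90:310]; b=cv2.imread('pics/side0.png')[140:330,300:410]
a=cv2.resize(a,None,fx=2.2,fy=2.2,interpolation=3);b=cv2.resize(b,None,fx=2.2,fy=2.2,interpolation=3)
cv2.imwrite('pics/crop1.png',np.hstack([a,b]))"
```

```text
t 12.28 p [0.8898 0.0822 0.4188] q [ 0.06  0.92  0.24 -0.04  1.42  1.53]
tx [0.8385 0.0981 0.536 ] ty [ 0.0808 -0.9952  0.0559] tz [ 0.5389 -0.0035 -0.8424] gap 0.0854 F [ 0.3  0.1 -0.3]
[-0.6079 -0.0947 -0.301 ]
```

View pics/crop1.png

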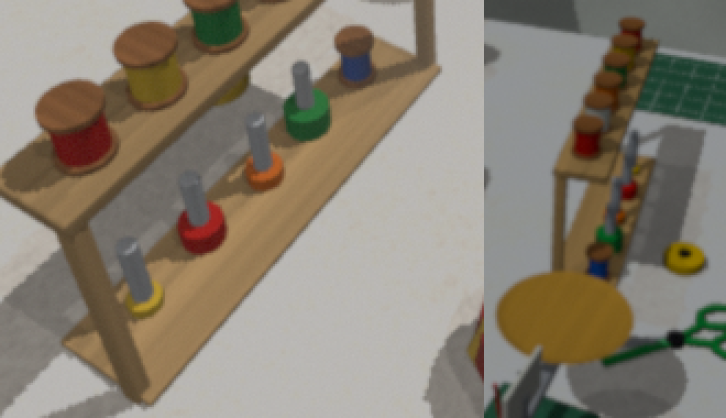

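```bash

python3 -m inch '[-0.6,0.05,-0.3,0,1, -0.6,0.05,-0.3,0,1, -0.6,0.05,-0.3,0,1, -0.6,0.05,-0.3,0,1, -0.6,0.05,-0.3,0,1]' >/dev/null
python3 -m inch '[-0.4,0.05,-0.2,0,1, -0.4,0.05,-0.2,0,1, -0.4,0.05,-0.2,0,1, -0.4,0.05,-0.2,0,1, -0.4,0.05,-0.2,0,1]' >/dev/null
python3 - <<'E'
from h import *
st(); print(to((.36,-.165,.2)))
c=cap('scene');c['color']=cv2.imread('pics/scene0.png')[:,:,::-1]
cs=cap('side')
for n,t in dict(w20=(147.7,401),w80=(176.4,371.4),w40=(206.8,344.1),w120=(227.3,321.4)).items(): print(n,onz(c,t,.072), proj(cs,onz(c,t,.072)))
E
```

```text
t 13.12 p [0.5641 0.0208 0.3889] q [-0.03 -0.04  1.63  0.02  0.98  1.43]
tx [0.8385 0.0983 0.5359] ty [ 0.0809 -0.9952  0.0559] tz [ 0.5388 -0.0036 -0.8424] gap 0.0855 F [ 0.7 -0.2  1.3]
[-0.5813  0.3156  0.0996]
w20 [ 0.5163 -0.3379  0.072 ] [[367.1972 199.5005]]
w80 [ 0.5114 -0.2814  0.072 ] [[364.1459 209.426 ]]
w40 [ 0.5112 -0.219   0.072 ] [[358.6522 220.8511]]
w120 [ 0.5047 -0.1653  0.072 ] [[355.8799 231.9254]]
```

```bash

python3 -m inch '[-0.5,0.32,0,0,1, -0.5,0.32,0,0,1, -0.5,0.32,0,0,1, -0.5,0.32,0,0,1, -0.5,0.32,0,0,1]' >/dev/null
python3 - <<'E'
from h import *
st(); print(to((.37,-.165,.13)))
c=cap('wrist','w1.png'); print(proj(c,[(.5047,-.1653,.072),(.5047,-.1653,.006),(.5112,-.219,.072)]))
E
```

```text
t 13.63 p [ 0.4272 -0.1085  0.3012] q [-0.47 -0.29  2.04  0.31  0.89  0.87]
tx [0.8379 0.0991 0.5368] ty [ 0.0815 -0.9951  0.0566] tz [ 0.5398 -0.0036 -0.8418] gap 0.0854 F [ 0.9 -0.4  0.9]
[-0.2909  0.0837  0.2268]
[[368.6363 265.1221]
 [360.287  275.6845]
 [412.6477 263.9912]]
```

View pics/w1.png

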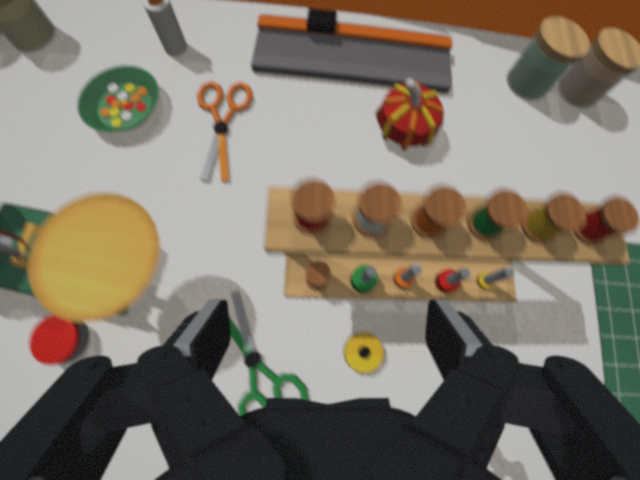

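```bash

python3 - <<'E'
from h import *
print(to((.439,-.165,.158)))
E
python3 -m inch '[-0.14,0.1,0.25,0,0, -0.14,0.1,0.25,0,0, -0.14,0.1,0.25,0,0, -0.14,0.1,0.25,0,0, -0.14,0.1,0.25,0,0]' >/dev/null
python3 - <<'E'
from h import *
st(); print(to((.439,-.165,.158)))
c=cap('wrist','w2.png'); print(proj(c,[(.5047,-.1653,.072),(.5047,-.1653,.006)]))
E
```

```text
[-0.1324  0.0922  0.2529]
t 14.1 p [ 0.4398 -0.1655  0.1569] q [-0.6  -0.    2.16  0.57  0.58  0.46]
tx [0.8421 0.0948 0.5309] ty [ 0.0796 -0.9955  0.0514] tz [ 0.5334 -0.001  -0.8459] gap 0.0422 F [ 0.4  0.3 -0.2]
[-0.     -0.0011 -0.0027]
[[327.7295 231.4267]
 [324.0519 252.9308]]
```

View pics/w2.png

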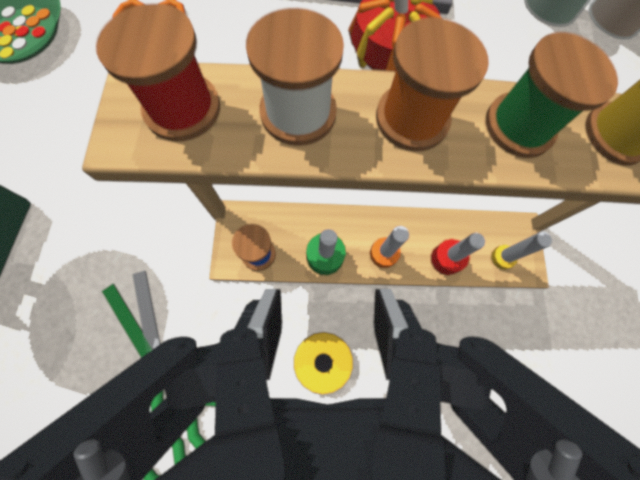

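```bash

python3 - <<'E'
from h import *
c=cap('wrist');s=cap('scene')
S=dict(w20=(147.7,401),w80=(176.4,371.4),w40=(206.8,344.1),w120=(227.3,321.4))
W=dict(w20=(544,240),w80=(475,241),w40=(401,235),w120=(328,238))
for n in S:
    P=cross(ray(c,W[n]),ray(s,S[n])); print(n,P,proj(c,P)-W[n],proj(s,P)-S[n])
print('tape',onz(c,(323,362),.016),'front edge board', onz(c,(211,280),.006),onz(c,(547,287),.006),'shelf front', onz(c,(85,175),.175),onz(c,(600,190),.175))
G=np.array(cross(ray(c,W['w120']),ray(s,S['w120']))); G[2]-=.016
print('z pts of fingers',to(G,.019))
E
```

```text
w20 [ 0.517  -0.3397  0.0748] [[-1.6064 -1.1897]] [[-1.1706  0.0107]]
w80 [ 0.5109 -0.2822  0.0724] [[-1.0013 -0.8088]] [[-0.709   0.0736]]
w40 [ 0.5105 -0.221   0.0727] [[-2.0171 -1.7046]] [[-1.3381  0.3234]]
w120 [ 0.5027 -0.165   0.07  ] [[-1.0964 -0.895 ]] [[-0.6411  0.2534]]
tape [ 0.4072 -0.1722  0.016 ] front edge board [ 0.4705 -0.0621  0.006 ] [ 0.4925 -0.3908  0.006 ] shelf front [ 0.4891 -0.0453  0.175 ] [ 0.5091 -0.3014  0.175 ]
z pts of fingers [-0.0147 -0.0027  0.2874]
```

```bash

python3 -m inch '[-0.015,0,0.08,0,0, -0.015,0,0.15,0,0, -0.015,0,0.22,0,0, -0.015,0,0.29,0,0, -0.015,0,0.29,0,0]'
python3 -m inch '[0,0,0,0,-1, 0,0,0,0,-1, 0,0,0,0,-1, 0,0,0,0,-1]'
python3 -c "
from h import *
st()"
```

```text
clock: 14.67
position: [0.514, -0.1647, 0.0309]
eef_rot: [2.988, 0.147, 0.866]
ft_force: [-0.8, 0.7, -0.7]
finger_gap: 0.0424
grasp_force: 0.0
clock: 15.0
position: [0.5138, -0.1665, 0.0385]
eef_rot: [2.979, 0.146, 0.878]
ft_force: [1.0, 4.1, 7.0]
finger_gap: 0.0126
grasp_force: 58.6
t 15.0 p [ 0.5138 -0.1665  0.0385] q [-0.5   0.38  2.06  0.99  0.31  0.08]
tx [0.836  0.0994 0.5396] ty [ 0.0811 -0.995   0.0576] tz [ 0.5427 -0.0044 -0.8399] gap 0.0126 F [1.  4.1 7. ]
```

```bash

python3 -m inch '[0,0,-0.08,0,-1, 0,0,-0.16,0,-1, 0,0,-0.24,0,-1, 0,0,-0.32,0,-1, 0,0,-0.4,0,-1]'
python3 - <<'E'
from h import *
st()
for n,uv in(('scene',(311,207)),('side',(337,284))):
    c=cap(n); im=cv2.imread(f'pics/{n}0.png'); h=cv2.cvtColor(im,cv2.COLOR_BGR2HSV)
    p=h[uv[1],uv[0]].astype(int)
    m=cv2.inRange(h,(int(p[0])-5,int(p[1])-70,int(p[2])-60),(int(p[0])+5,255,255))
    k=[q for q in cv2.findContours(m,0,2)[0] if cv2.pointPolygonTest(q,uv,False)>=0][0]
    k=cv2.convexHull(k); e=cv2.fitEllipse(k); print(n,e)
    pts=np.array([onz(c,q[0],.142) for q in k])
    (cx,cy),r=cv2.minEnclosingCircle(pts[:,:2].astype(np.float32)); print(cx,cy,r)
c=cap('wrist','w3.png'); print(proj(c,[(.477,.117,.14)]))
E
```

```text
clock: 15.42
position: [0.4032, -0.1655, 0.2066]
eef_rot: [2.979, 0.145, 0.872]
ft_force: [1.3, 0.3, -0.0]
finger_gap: 0.0124
grasp_force: 59.0
t 15.42 p [ 0.4032 -0.1655  0.2066] q [-0.66 -0.17  2.18  0.51  0.73  0.5 ]
tx [0.8383 0.0988 0.5361] ty [ 0.0795 -0.9951  0.059 ] tz [ 0.5393 -0.0068 -0.8421] gap 0.0124 F [ 1.3  0.3 -0. ]
scene ((316.3119201660156, 206.00482177734375), (34.30608367919922, 78.65543365478516), 91.94989776611328)
0.4876641631126404 0.12579131126403809 0.07742857187986374
side ((356.6233825683594, 232.5308837890625), (81.6139907836914, 163.34848022460938), 23.59913444519043)
0.5053861141204834 -0.1440286636352539 0.33137574791908264
[[-38.102  183.6899]]
```

```bash

python3 - <<'E'
from h import *
print(to((.40,.06,.27)))
E
python3 -m inch '[0.11,-0.45,-0.08,0,-1, 0.11,-0.45,-0.08,0,-1, 0.11,-0.45,-0.08,0,-1, 0.11,-0.45,-0.08,0,-1, 0.11,-0.45,-0.08,0,-1]'
python3 - <<'E'
from h import *
st()
c=cap('wrist','w4.png'); print(proj(c,[(.477,.117,.14)]), c['rvec'].ravel(), c['tvec'].ravel())
E
```

```text
[ 0.1041 -0.4437 -0.1131]
clock: 15.98
position: [0.4101, 0.021, 0.2447]
eef_rot: [2.982, 0.145, 0.872]
ft_force: [0.9, -1.7, -1.0]
finger_gap: 0.0125
grasp_force: 59.0
t 15.98 p [0.4101 0.021  0.2447] q [-0.05 -0.33  2.2   0.04  0.7   1.4 ]
tx [0.8385 0.0979 0.5361] ty [ 0.0804 -0.9952  0.056 ] tz [ 0.539  -0.0038 -0.8423] gap 0.0125 F [ 0.9 -1.7 -1. ]
[[210.5189 226.6324]] [ 2.1785 -1.9911  0.3479] [-0.0268  0.4911  0.2764]
```

View pics/w4.png

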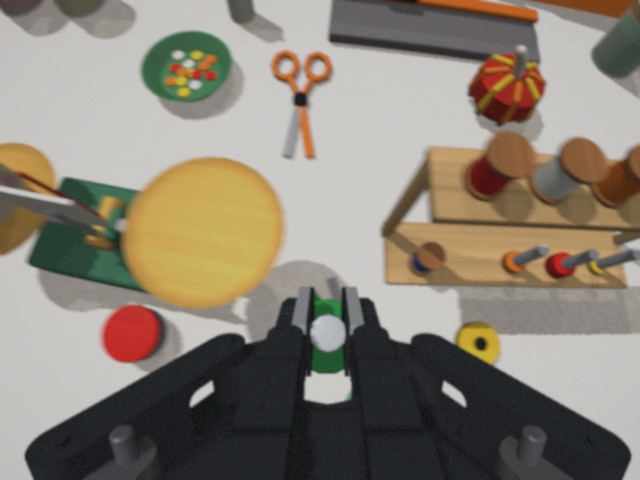

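```bash

python3 - <<'E'
from h import *
c=cap('wrist');s=cap('scene');d=cap('side')
uw,us,ud=(202.7,232.5),(311,206.5),(336.5,284)
P=cross(ray(c,uw),ray(s,us),ray(d,ud)); print(P,proj(c,P)-uw,proj(s,P)-us,proj(d,P)-ud)
print(onz(c,uw,.142),onz(s,us,.142),onz(d,ud,.142))
M=R.from_rotvec(readout.read_state()['eef_rot']).as_matrix()
# stem of held weight: top seen at (328,334)
print('grasp pt',readout.read_state()['position']-.019*M[:,2])
E
```

```text
[0.4732 0.1251 0.1385] [[5.8472 0.2338]] [[ 0.1592 -2.1739]] [[-0.5503  1.482 ]]
[0.4719 0.1287 0.142 ] [0.4806 0.1136 0.142 ] [0.4724 0.124  0.142 ]
grasp pt [0.4002 0.0207 0.26  ]
```

```bash

python3 - <<'E'
from h import *
print(to((.50,.14,.215)))
E
python3 -m inch '[0.14,-0.22,0.145,0,-1, 0.14,-0.22,0.145,0,-1, 0.14,-0.22,0.145,0,-1, 0.14,-0.22,0.145,0,-1, 0.14,-0.22,0.145,0,-1]'
python3 - <<'E'
from h import *
st();print(to((.5,.14,.171)))
E
```

```text
[ 0.1437 -0.2254  0.1448]
clock: 16.6
position: [0.501, 0.1364, 0.212]
eef_rot: [2.984, 0.146, 0.864]
ft_force: [0.3, -0.8, -1.7]
finger_gap: 0.0122
grasp_force: 59.1
t 16.6 p [0.501  0.1364 0.212 ] q [ 0.26  0.01  2.   -0.26  0.6   1.91]
tx [0.8412 0.0991 0.5316] ty [ 0.0815 -0.9951  0.0565] tz [ 0.5346 -0.0042 -0.8451] gap 0.0122 F [ 0.3 -0.8 -1.7]
[-0.0446 -0.0121  0.0681]
```

Descend, with a row per ~14 mm, then check contact force.

```bash

python3 -m inch '[-0.02,-0.01,0.03,0,-1, -0.035,-0.01,0.055,0,-1, -0.043,-0.01,0.068,0,-1, -0.043,-0.01,0.068,0,-1]'
python3 - <<'E'
from h import *
st()
E
```

```text
clock: 16.93
position: [0.4987, 0.1364, 0.1719]
eef_rot: [2.983, 0.143, 0.863]
ft_force: [-0.1, -0.1, -1.2]
finger_gap: 0.0122
grasp_force: 59.1
t 16.93 p [0.4987 0.1364 0.1719] q [ 0.27  0.07  2.04 -0.31  0.5   1.97]
tx [0.8415 0.0972 0.5314] ty [ 0.0791 -0.9952  0.0567] tz [ 0.5344 -0.0057 -0.8452] gap 0.0122 F [-0.1 -0.1 -1.2]
```

```bash

python3 -m inch '[-0.003,0,0.005,0,-1, -0.003,0,0.005,0,-1, -0.003,0,0.005,0,-0.7, -0.003,0,0.005,0,-0.4, -0.003,0,0.005,0,-0.4]'
python3 - <<'E'
from h import *
st()
E
python3 -m inch '[0,0,-0.08,0,-0.3, 0,0,-0.16,0,-0.3, 0,0,-0.22,0,-0.3, 0,0,-0.22,0,0]'
python3 -m inch '[0,0,0,0,0, 0,0.1,0,0,0, 0,0.2,0,0,0, 0,0.3,0,0,0, 0,0.4,0,0,0]'
python3 - <<'E'
from h import *
st()
a=cap('scene')['color'][110:250,230:430]; c=cap('wrist'); cv2.imwrite('pics/p1.png',np.hstack([cv2.resize(a,(480,336),interpolation=3),c['color'][100:436,:320]])[:,:,::-1])
E
```

```text
clock: 17.35
position: [0.4996, 0.1382, 0.1718]
eef_rot: [2.983, 0.146, 0.871]
ft_force: [0.2, -0.4, -0.3]
finger_gap: 0.0256
grasp_force: 0.0
t 17.35 p [0.4996 0.1382 0.1718] q [ 0.27  0.07  2.04 -0.31  0.5   1.98]
tx [0.8387 0.0982 0.5356] ty [ 0.0811 -0.9952  0.0555] tz [ 0.5385 -0.0031 -0.8426] gap 0.0256 F [ 0.2 -0.4 -0.3]
clock: 17.68
position: [0.4398, 0.1392, 0.2697]
eef_rot: [2.982, 0.146, 0.883]
ft_force: [-0.4, -0.1, 0.8]
finger_gap: 0.0406
grasp_force: 0.0
clock: 18.1
position: [0.4535, -0.0276, 0.2724]
eef_rot: [2.983, 0.147, 0.87]
ft_force: [0.9, 1.3, 0.4]
finger_gap: 0.0424
grasp_force: 0.0
t 18.1 p [ 0.4535 -0.0276  0.2724] q [-0.2  -0.24  2.07  0.15  0.76  1.2 ]
tx [0.8392 0.0993 0.5347] ty [ 0.0822 -0.9951  0.0559] tz [ 0.5376 -0.003  -0.8432] gap 0.0424 F [0.9 1.3 0.4]
```

View pics/p1.png

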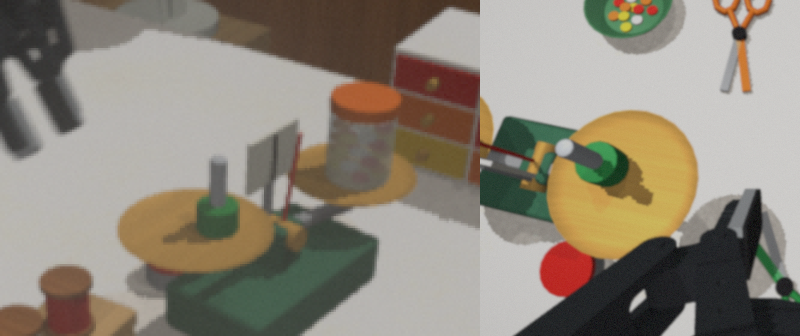

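```bash
cat >> h.py <<'E'
def lid():
    "jar drop estimate from lid centroid, mm rise since start, in scene and side views"
    out=[]
    for n,(x0,x1,y0,y1) in dict(scene=(355,410,140,200),side=(240,320,330,410)).items():
        def cen(im):
            h=cv2.cvtColor(im[y0:y1,x0:x1],cv2.COLOR_BGR2HSV); m=cv2.inRange(h,(3,190,120),(14,255,255)); M=cv2.moments(m,True); return M['m10']/M['m00']+x0,M['m01']/M['m00']+y0,M['m00']
        c=cap(n); a=cen(cv2.imread(f'pics/{n}0.png')); b=cen(c['color'][:,:,::-1].copy())
        P=onz(c,a[:2],.174); k=(proj(c,P+[0,0,.02])-proj(c,P))[0]
        out.append((np.round(a,1),np.round(b,1),'rise mm',round(20*float(np.dot(np.array(b[:2])-a[:2],k)/np.dot(k,k)),1)))
    for o in out: print(*o)
E
python3 -c "
from h import *
lid()"
```

```text
Traceback (most recent call last):
  File "h.py", line 34, in lid
    c=cap(n); a=cen(cv2.imread(f'pics/{n}0.png')); b=cen(c['color'][:,:,::-1].copy())
                ~~~^^^^^^^^^^^^^^^^^^^^^^^^^^^^^^
  File "h.py", line 33, in cen
    h=cv2.cvtColor(im[y0:y1,x0:x1],cv2.COLOR_BGR2HSV); m=cv2.inRange(h,(3,190,120),(14,255,255)); M=cv2.moments(m,True); return M['m10']/M['m00']+x0,M['m01']/M['m00']+y0,M['m00']
                                                                                                                                ~~~~~~~~^~~~~~~~~
ZeroDivisionError: float division by zero
```

```bash
sed -i 's/(3,190,120),(14,255,255)/(2,165,90),(16,255,255)/' h.py
python3 -c "
from h import *
for n,u in(('scene',(381,153)),('side',(277,361))):
    i=cv2.cvtColor(cv2.imread(f'pics/{n}0.png'),cv2.COLOR_BGR2HSV); print(i[u[1],u[0]])
lid()"
```

```text
[ 11 178 173]
[ 13 255 144]
[383.1 150.5 274. ] [383.  150.4 276. ] rise mm 0.1
[ 275.7  360.6 1095. ] [ 275.6  360.3 1078. ] rise mm 0.7
```

```bash

python3 - <<'E'
from h import *
print(to((.44,-.282,.165)))
E
python3 -m inch '[-0.09,0.4,0.05,0,0, -0.09,0.4,0.05,0,0, -0.09,0.4,0.05,0,0, -0.09,0.4,0.05,0,0, -0.09,0.4,0.05,0,0]'
python3 - <<'E'
from h import *
print(to((.44,-.282,.165)))
E
```

```text
[-0.1864  0.4953  0.1681]
clock: 18.77
position: [0.4459, -0.2296, 0.2382]
eef_rot: [2.984, 0.15, 0.87]
ft_force: [0.5, 0.7, -0.5]
finger_gap: 0.0423
grasp_force: 0.0
[-0.0988  0.0952  0.1173]
```

```bash

python3 -m inch '[-0.1,0.095,0.117,0,0, -0.1,0.095,0.117,0,0, -0.1,0.095,0.117,0,0, -0.1,0.095,0.117,0,0, -0.1,0.095,0.117,0,0]'
python3 - <<'E'
from h import *
st(); c=cap('wrist'); s=cap('scene')
h=cv2.cvtColor(c['color'],cv2.COLOR_RGB2HSV); m=cv2.inRange(h,(0,150,60),(6,255,255))|cv2.inRange(h,(174,150,60),(180,255,255)); m[:200]=0
n,l,sx,ce=cv2.connectedComponentsWithStats(m)
for i in range(1,n):
    if sx[i,4]>80: print(sx[i],ce[i],onz(c,ce[i],.02))
print(proj(c,[(.5109,-.2822,.072),(.5109,-.2822,.016)]))
print(to((.511,-.282,.0545),.019))
E
```

```text
clock: 19.18
position: [0.4398, -0.2804, 0.1658]
eef_rot: [2.985, 0.148, 0.869]
ft_force: [0.6, 0.3, 1.7]
finger_gap: 0.0426
grasp_force: 0.0
t 19.18 p [ 0.4398 -0.2804  0.1658] q [-0.83  0.13  1.99  0.64  0.72  0.22]
tx [0.8395 0.0996 0.5341] ty [ 0.0832 -0.995   0.0547] tz [ 0.5369 -0.0015 -0.8437] gap 0.0426 F [0.6 0.3 1.7]
[312 233  33  34 588] [327.0187 252.0799] [ 0.5051 -0.283   0.02  ]
[[330.2217 228.3831]
 [326.5021 247.3017]]
[-0.0019  0.0016  0.3044]
```

```bash

python3 -m inch '[-0.002,0.001,0.08,0,0, -0.002,0.001,0.16,0,0, -0.002,0.001,0.24,0,0, -0.002,0.001,0.302,0,0, -0.002,0.001,0.302,0,0]'
python3 -m inch '[0,0,0,0,-1, 0,0,0,0,-1, 0,0,0,0,-1, 0,0,0,0,-1]'
python3 -m inch '[0,0,-0.08,0,-1, 0,0,-0.16,0,-1, 0,0,-0.24,0,-1, 0,0,-0.32,0,-1, 0,0,-0.4,0,-1]'
python3 -c "
from h import *
st();print(to((.42,0,.25)))"
```

```text
clock: 19.7
position: [0.5205, -0.2802, 0.0339]
eef_rot: [2.989, 0.149, 0.866]
ft_force: [-0.5, 0.0, -1.3]
finger_gap: 0.0429
grasp_force: 0.0
clock: 20.03
position: [0.5198, -0.2832, 0.0407]
eef_rot: [2.98, 0.147, 0.874]
ft_force: [0.6, 5.4, 6.0]
finger_gap: 0.0124
grasp_force: 58.4
clock: 20.45
position: [0.4099, -0.2821, 0.2093]
eef_rot: [2.98, 0.145, 0.869]
ft_force: [0.8, -0.2, -0.6]
finger_gap: 0.0127
grasp_force: 58.9
t 20.45 p [ 0.4099 -0.2821  0.2093] q [-0.88  0.02  2.    0.59  0.83  0.25]
tx [0.8392 0.0989 0.5347] ty [ 0.0802 -0.9951  0.0583] tz [ 0.5378 -0.006  -0.843 ] gap 0.0127 F [ 0.8 -0.2 -0.6]
[ 0.1162 -0.555  -0.0612]
```

```bash

python3 -m inch '[0.12,-0.5,-0.1,0,-1, 0.12,-0.5,-0.1,0,-1, 0.12,-0.5,-0.1,0,-1, 0.12,-0.5,-0.1,0,-1, 0.12,-0.5,-0.1,0,-1]' >/dev/null
python3 -m inch '[0.04,-0.25,0,0,-1, 0.04,-0.25,0,0,-1, 0.04,-0.25,0,0,-1, 0.04,-0.25,0,0,-1]'
python3 -c "
from h import *
print(to((.497,.097,.215)))"
```

```text
clock: 21.2
position: [0.4202, 0.0499, 0.2601]
eef_rot: [2.981, 0.148, 0.877]
ft_force: [-0.8, -0.9, -1.0]
finger_gap: 0.0121
grasp_force: 58.9
[ 0.0892 -0.0862  0.1588]
```

```bash

python3 -m inch '[0.045,-0.045,0.08,0,-1, 0.09,-0.086,0.159,0,-1, 0.09,-0.086,0.159,0,-1, 0.09,-0.086,0.159,0,-1]'
python3 - <<'E'
from h import *
st(); print(to((.497,.097,.172)))
c=cap('scene'); cv2.imwrite('pics/p2.png',cv2.resize(c['color'][110:250,230:430],(600,420),interpolation=3)[:,:,::-1])
E
```

```text
clock: 21.53
position: [0.4987, 0.0948, 0.2119]
eef_rot: [2.983, 0.147, 0.869]
ft_force: [0.5, 0.1, -1.6]
finger_gap: 0.0123
grasp_force: 58.8
t 21.53 p [0.4987 0.0948 0.2119] q [ 0.16 -0.02  2.03 -0.16  0.58  1.74]
tx [0.8396 0.0993 0.534 ] ty [ 0.082  -0.9951  0.0561] tz [ 0.5369 -0.0033 -0.8436] gap 0.0123 F [ 0.5  0.1 -1.6]
[-0.0451 -0.0092  0.0655]
```

View pics/p2.png

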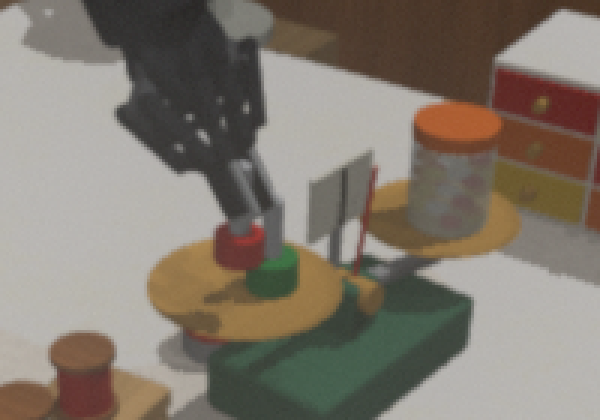

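```bash

python3 -m inch '[-0.02,0,0.03,0,-1, -0.035,0,0.052,0,-1, -0.046,0,0.067,0,-1, -0.046,0,0.067,0,-1]'
python3 -m inch '[-0.002,0,0.002,0,-1, -0.002,0,0.002,0,-0.7, -0.002,0,0.002,0,-0.4, -0.002,0,0.002,0,-0.4]'
python3 -m inch '[0,0,-0.08,0,-0.4, 0,0,-0.16,0,-0.4, 0,0,-0.22,0,-0.3, 0,0,-0.22,0,0]'
python3 -m inch '[0,0,0,0,0, 0,0.1,0,0,0, 0,0.2,0,0,0, 0,0.3,0,0,0, 0,0.4,0,0,0]'
python3 - <<'E'
from h import *
st();lid()
a=cap('scene')['color'][110:250,230:430]; c=cap('wrist'); cv2.imwrite('pics/p3.png',np.hstack([cv2.resize(a,(480,336),interpolation=3),c['color'][100:436,:320]])[:,:,::-1])
lid()
E
```

```text
clock: 21.92
position: [0.4956, 0.0905, 0.1718]
eef_rot: [2.983, 0.144, 0.868]
ft_force: [-0.4, 0.3, -1.5]
finger_gap: 0.0121
grasp_force: 58.8
clock: 22.25
position: [0.4966, 0.0912, 0.1718]
eef_rot: [2.983, 0.145, 0.872]
ft_force: [-1.0, 0.1, -0.3]
finger_gap: 0.0255
grasp_force: 0.0
clock: 22.58
position: [0.4369, 0.092, 0.2695]
eef_rot: [2.981, 0.146, 0.883]
ft_force: [-0.7, 0.3, 0.9]
finger_gap: 0.0405
grasp_force: 0.0
clock: 23.0
position: [0.4504, -0.0724, 0.2721]
eef_rot: [2.983, 0.147, 0.87]
ft_force: [1.2, -0.1, -0.3]
finger_gap: 0.0428
grasp_force: 0.0
t 23.0 p [ 0.4504 -0.0724  0.2721] q [-0.33 -0.23  2.06  0.25  0.78  1.01]
tx [0.8391 0.0992 0.5348] ty [ 0.0821 -0.9951  0.0557] tz [ 0.5377 -0.0028 -0.8431] gap 0.0428 F [ 1.2 -0.1 -0.3]
[383.1 150.5 274. ] [384.3 143.4 216. ] rise mm 17.4
[ 275.7  360.6 1095. ] [ 274.9  352.5 1104. ] rise mm 20.6
[383.1 150.5 274. ] [384.3 143.3 210. ] rise mm 17.6
[ 275.7  360.6 1095. ] [ 275.   352.2 1098. ] rise mm 21.3
```

View pics/p3.png

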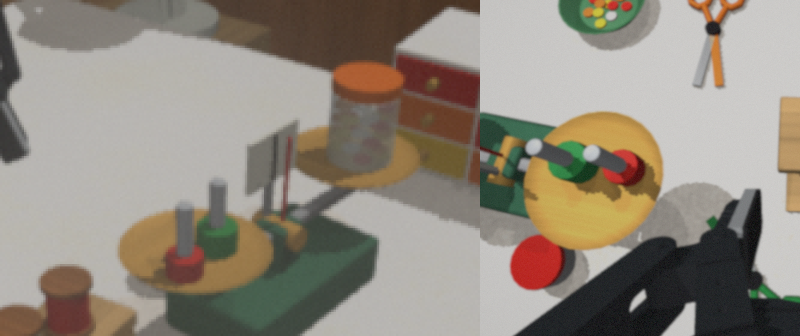

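```bash
sed -i 's/(355,410,140,200)/(355,410,120,200)/; s/(240,320,330,410)/(240,320,310,410)/' h.py
python3 -m inch '[0,0,0,0,0, 0,0,0,0,0, 0,0,0,0,0, 0,0,0,0,0, 0,0,0,0,0]' >/dev/null
python3 - <<'E'
from h import *
lid()
for n,(x0,x1,y0,y1) in dict(scene=(340,362,160,206),side=(300,345,290,350)).items():
    for lab,im in(('start',cv2.imread(f'pics/{n}0.png')[:,:,::-1]),('now',cap(n)['color'])):
        h=cv2.cvtColor(im[y0:y1,x0:x1].copy(),cv2.COLOR_RGB2HSV)
        m=cv2.inRange(h,(0,110,50),(7,255,255))|cv2.inRange(h,(172,110,50),(180,255,255)); p=cv2.findNonZero(m)
        if p is not None and len(p)>8:
            v=cv2.fitLine(p,2,0,.01,.01).ravel(); print(n,lab,len(p),'slope dx/dy',v[0]/v[1],v[2:]+[x0,y0], p[:,0].min(0)+[x0,y0],p[:,0].max(0)+[x0,y0])
E
```

```text
[383.1 150.4 275. ] [383.5 141.3 298. ] rise mm 22.1
[ 275.7  360.6 1095. ] [ 275.  352. 1101.] rise mm 21.8
scene start 17 slope dx/dy -0.19188364 [351.3529 183.    ] [348 173] [353 200]
```

```bash
python3 - <<'E'
from h import *
s=cap('scene'); B=np.array([.488,.243,0]); d=np.array([.03,.237,0]); d/=np.linalg.norm(d)
for t in(-.031,0,.015,.031,.2):
    a=[B+[0,0,.09]+r*(np.array([0,0,1])*np.cos(t)+d*np.sin(t)) for r in(.02,.08)]; q=proj(s,a); print(t,'slope',(q[1]-q[0])[0]/(q[1]-q[0])[1],q.ravel())
ims=[cv2.imread('pics/scene0.png')[:,:,::-1]]+[cap('scene')['color'] for _ in range(3)]
for im in ims:
    r=im[165:206,340:362].astype(int); e=r[:,:,0]-(r[:,:,1]+r[:,:,2])/2
    ys=np.arange(8,30); e=np.clip(e[8:30]-25,0,None)
    ok=e.sum(1)>10; x=(e*np.arange(340,362)).sum(1)[ok]/e.sum(1)[ok]; print(ok.sum(),np.polyfit(ys[ok]+165,x,1), x[[0,-1]])
E
```

```text
-0.031 slope -0.04503556156802899 [346.3794 194.341  347.4635 170.2678]
0 slope -0.06668020566630398 [346.5518 194.2311 348.1777 169.8486]
0.015 slope -0.07693329208620855 [346.6351 194.1806 348.5217 169.6578]
0.031 slope -0.08772299228569645 [346.7236 194.1288 348.8874 169.4631]
0.2 slope -0.19440334637796064 [347.6418 193.7084 352.6468 167.9629]
21 [ -0.2533 401.4404] [357.4387 349.    ]
16 [ -0.4553 435.4579] [354.8646 348.0741]
16 [ -0.447  433.8891] [354.8812 348.    ]
16 [ -0.45   434.4706] [354.5263 348.    ]
```

```bash
python3 - <<'E'
from h import *
ims=[cv2.imread('pics/scene0.png')[:,:,::-1],cap('scene')['color']]
for im in ims:
    r=im[168:200,344:356].astype(int); e=r[:,:,0]-(r[:,:,1]+r[:,:,2])//2; print(e)
E
```

```text
[[ 5  5  7  7  8  7  7  7  9 19 42 24]
 [ 5  6  5  7  6  7  7  7  9 21 43 24]
 [ 6  5  7  8  8  7  8  7 10 27 42 22]
 [ 6  6  7  7  7  7  7  8 12 32 36 19]
 [ 6  5  7  7  7  8  7  8 15 38 37 29]
 [ 5  5  7  8  6  6  8  8 19 45 46 48]
 [ 5  5  7  7  7  7  8 10 21 50 54 55]
 [ 4  6  8  7  7  7  7 10 26 51 53 55]
 [ 5  7  7  7  8  8  8 14 33 51 54 53]
 [ 7  7  6  6  8  7  6 16 40 53 54 53]
 [ 6  6  7  8  7  8  9 19 46 52 54 53]
 [ 7  7  7  7  8  6  8 22 49 50 52 53]
 [ 6  7  7  6  7  8 12 27 48 45 42 43]
 [ 6  6  7  8 10 13 19 35 48 38 33 31]
 [ 7  6  8  7  9 17 30 43 46 34 33 30]
 [ 6  8  6  5  7 15 33 52 47 34 32 31]
 [ 6  6  6  6  6  8 24 52 45 33 35 33]
 [ 5  4  5  5  6  8 22 45 42 34 34 35]
 [ 4  6  5  5  6 10 26 45 36 32 31 33]
 [ 7  5  5  6  6 11 33 40 28 27 31 32]
 [ 7  6  6  6  6 12 37 30 15 14 21 29]
 [ 7  6  6  6  6 14 37 25  9  8 13 20]
 [ 5  7  5  6  8 16 40 23  7  6  7 10]
 [ 6  6  7  6  9 21 35 17  7  4  5  5]
 [ 6  5  5  7 10 28 32 13  6  5  5  5]
 [ 5  5  7  7 11 35 28 10  5  5  6  7]
 [ 5  5  6  5 12 37 21  3  2  4  6  6]
 [ 6  4  5  6 17 39 22  2 -2  0  3  5]
 [ 8  7 
[... 697 characters left out ...]
 5  6  8 10 22 39 21  6  4  4  6  6]
 [ 5  6  6  9 25 37 22  8  5  4  4  4]
 [ 5  6  6 10 25 33 18  6  4  5  4  5]
 [ 4  5  5 11 28 31 15  6  6  6  5  4]
 [ 3  4  5 11 30 30 15  6  4  5  6  5]
 [ 4  5  6 11 34 25 11  6  6  4  5  6]
 [ 6  5  6 11 34 21  7  6  6  6  5  5]
 [ 4  6  7 12 36 20  7  6  6  5  6  5]
 [ 5  7  7 13 38 22  7  6  5  4  4  4]
 [ 6  5  7 11 34 21  6  4  5  6  4  5]
 [ 4  5  8 13 35 21  6  4  5  4  4  5]
 [ 7  8  8 16 37 22  5  4  5  4  6  5]
 [ 9  9 10 20 38 25  5  2  3  3  7  9]
 [11 11 14 24 38 24  4 -2 -2  3  6  8]
 [10 11 13 25 37 16  0 -4 -3 -1  0  4]
 [ 3  4  8 23 35  9 -3 -1 -1  0  1  2]
 [-5 -6 -1 26 35  6 -1  1  0  1  1  2]
 [25  8  9 31 29 -2 -6 -3 -2  1  1  2]]
```

```bash
python3 - <<'E'
from h import *
for n,(x0,x1,y0,y1),P in(('scene',(362,402,143,190),(.505,.36,.13)),('side',(250,305,342,402),(.505,.36,.14))):
    c=cap(n); a=cv2.imread(f'pics/{n}0.png'); b=c['color'][:,:,::-1]
    P=np.array(P); k=(proj(c,P+[0,0,.02])-proj(c,P))[0]
    T=cv2.cvtColor(a[y0:y1,x0:x1],cv2.COLOR_BGR2GRAY).astype(np.float32); I=cv2.cvtColor(b.copy(),cv2.COLOR_BGR2GRAY).astype(np.float32)
    for mode,W in((cv2.MOTION_TRANSLATION,0),(cv2.MOTION_AFFINE,1)):
        w=np.float32([[1,0,x0],[0,1,y0-8]])
        cc,w=cv2.findTransformECC(T,I,w,mode,(3,200,1e-5))
        ce=np.array([(x1-x0)/2,(y1-y0)/2]); d=w[:,:2]@ce+w[:,2]-ce-[x0,y0]
        print(n,cc,'shift',d,'rise',20*d@k/(k@k))
E
```

```text
scene 0.8186996258779474 shift [ 0.4116 -5.7515] rise 14.706433397474573
scene 0.907983425201477 shift [ 0.6553 -8.876 ] rise 22.701439381947136
side 0.910301942198225 shift [-0.4749 -7.5042] rise 20.313710852222034
side 0.9564293176462164 shift [-0.4255 -8.0282] rise 21.71647795335666
```

```bash
python3 - <<'E'
from h import *
s=cap('scene')
def line(im,rows,cols):
    out=[]
    for y in rows:
        r=im[y].astype(int); e=np.clip(r[:,0]-(r[:,1]+r[:,2])/2-10,0,None); x=np.arange(640)
        xs=slice(cols(y)-3,cols(y)+4); out.append((x[xs]*e[xs]).sum()/e[xs].sum())
    return np.polyfit(rows,out,1),np.std(np.array(out)-np.polyval(np.polyfit(rows,out,1),rows))
a=cv2.imread('pics/scene0.png')[:,:,::-1]
rows=list(range(189,199)); print('start',line(a,rows,lambda y:int(round(354-.182*(y-168)))))
ims=np.mean([cap('scene')['color'].astype(float) for _ in range(4)],0)
rows=list(range(168,199)); f,e=line(ims,rows,lambda y:int(round(350-.087*(y-168)))); print('now',f,e)
rows=list(range(168,192)); print('now',line(ims,rows,lambda y:int(round(350-.087*(y-168)))))
d=np.array([.03,.237,0]); d/=np.linalg.norm(d)
for z in(.11,.14):
  P=onz(s,(348.8,183),z)
  # point on needle at pixel (348.8,183)
  P=cross(ray(s,(348.8,183)),(np.array([.488,.243,0.]),np.array([0,0,1.])))
  for t in(0,.01,.02,.03,.2):
    v=np.array([0,0,np.cos(t)])+d*np.sin(t); q=proj(s,[P-.03*v,P+.03*v]); w=q[1]-q[0]; print(round(P[2],3),t,w[0]/w[1])
  break
E
```

```text
start (array([ -0.1962, 387.3478]), np.float64(0.05068331100056605))
now [ -0.0991 367.1034] 0.18992671617046106
now (array([ -0.1099, 368.9959]), np.float64(0.1864114631432501))
0.138 0 -0.06781985373622854
0.138 0.01 -0.07445903763415102
0.138 0.02 -0.08104520994329571
0.138 0.03 -0.0875803048365482
0.138 0.2 -0.19252638577144307
```

```bash
python3 - <<'E'
from h import *
ims=np.mean([cap('scene')['color'].astype(float) for _ in range(4)],0)
rows=np.arange(166,199); out=[]
for y in rows:
    c0=350.1-.085*(y-168); x=np.arange(int(round(c0))-2,int(round(c0))+3); r=ims[y,x]; e=np.clip(r[:,0]-(r[:,1]+r[:,2])/2-9,0,None); out.append((x*e).sum()/e.sum())
out=np.array(out)
for a,b in((166,199),(168,192),(170,194)):
    m=(rows>=a)&(rows<b); f=np.polyfit(rows[m],out[m],1); print(f, np.std(out[m]-np.polyval(f,rows[m])))
cv2.imwrite('pics/nd.png',cv2.resize(ims[150:215,320:400].astype(np.uint8),(720,585),interpolation=2)[:,:,::-1])
print(out.round(2))
E
```

```text
[ -0.0813 363.7214] 0.11699312643030106
[ -0.0876 364.8614] 0.08251089644558925
[ -0.0839 364.2132] 0.09137559988742808
[349.79 350.12 350.15 350.1  350.02 349.99 349.84 349.7  349.6  349.5
 349.29 349.23 349.19 349.18 349.12 349.03 349.01 348.97 348.84 348.73
 348.61 348.37 348.27 348.23 348.22 348.27 348.2  348.15 348.06 347.86
 347.72 347.63 347.59]
```

View pics/nd.png

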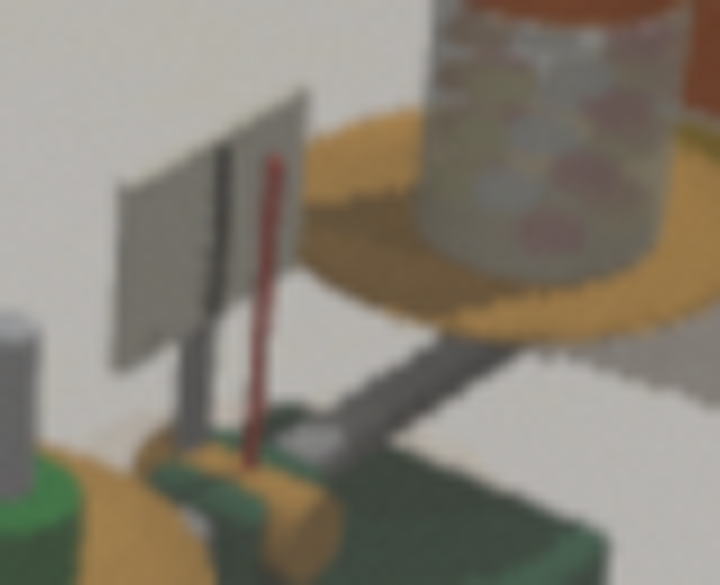

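```bash
python3 -c "
from h import *
st(); print(arm.hand_in())"
```

```text
t 24.72 p [ 0.4505 -0.0708  0.2727] q [-0.33 -0.23  2.06  0.24  0.78  1.02]
tx [0.8394 0.0984 0.5345] ty [ 0.0812 -0.9951  0.0557] tz [ 0.5374 -0.0034 -0.8433] gap 0.0427 F [0.3 0.9 0. ]
the job is handed in; nothing more can be done
None
```

I handed the job in at 24.7 s with w120 and w80 upright in the pan and w20 and w40 left on the rack; I put the beam at about +0.02 rad (limit 0.031, estimates 0.01–0.03), jar about 208 g, and the hand-in returned no verdict.

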